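# Close the heel-lift bonding press and hold the clamp on the green band

### The arm

A 7-joint arm with a two-finger parallel gripper is mounted at the origin on a cart in front of the work surface, level with it; the furniture and walls round the work are solid. World frame = base frame: x ahead of the robot, y to its left, z up, the work surface at z = 0. Lengths are in mm, angles in rad, forces in N, time in s.
With the tool pointing down it reaches from about 400 to 925 mm from the base axis. Payload 5.6 kg.
Tool frame: the origin (TCP) lies midway between the tips of the shut fingers; the grasp point (between the pads) lies 19 mm behind it; y points along the fingers, x is the direction in which the jaws open and shut, and the axes are right-handed (so a half turn about y gives the same grasp; the last joint's range is limited). The gripper opens to 85 mm and grips with 20 to 120 N. Pads are 22 mm wide; open, the fingers measure 114 mm over their backs; the gripper's body (76 mm by 85 mm) begins 54 mm behind the grasp point. The pads swing forward as they close: fully open they stand 13 mm farther back than shut.
Start: joints at [-0.043, 0.468, -0.012, 1.603, 0.006, 1.071, -0.056], TCP at [650.006, -0.043, 231.29] pointing down, gripper open.
Joint ranges: [-2.53, 2.53], [-0.31, 2.02], [-1.57, 1.55], [0.28, 2.44], [-1.29, 4.43], [0.15, 1.84], [-2.92, 2.92]. Speed limits (rad/s): [2.57, 2.57, 3.14, 3.14, 3.14, 3.14, 3.14].

### API

Orientations are given as a rotation vector (axis times angle).
In Python, from cell import env, claw, solver, camera, get_calibration, job, monitor gives the robot as it stands. Calls block until the motion is done:
- env.move_pose(position, orientation): joint-space move of the TCP to a pose.
- env.move_straight(position, rotation=None, v=150, guard=None): straight line of the TCP; rotation=None keeps the orientation; v is the mean speed in mm/s. With guard (N) it stops when the force on the tool has changed by that much, and returns True; else False.
- env.move_joints(angles): joint-space move.
- claw.move_gripper(opening, effort=None): opening from 0.0 (shut) to 1.0 (fully open); effort is the grip in N (None keeps the last); returns when the fingers have stopped.
- env.dwell(seconds).
- solver.solve_ik(position, orientation): joint angles nearest the present ones, or None.
- camera(name): name is "scene" or "side" or "wrist"; returns the picture (480x640x3 uint8, blue, green, red); there is no depth.
- get_calibration(name): a dict with "intrinsics" (3x3 intrinsics, pixels), "k1" (the pictures are not rectified: a ray, as slopes to the right and down, at radius r is drawn at 1 + k1 r^2 times it, then the intrinsics apply), "pose" (4x4, takes a point from camera to world coordinates). Camera axes: x right, y down, z forward; pixel columns grow to the right and rows downward; lengths in mm; the calibration is good to about 2 mm. A picture is of the moment at which its call begins: read the wrist's pose just before it. get_calibration takes no time and is no camera call; for the wrist camera it gives the pose at the moment of the call.
A pose or a line that the arm cannot do raises env.IKError and nothing moves.
- job.job_done(): hands the job in, once; it reports no verdict.
Readings, each from a call of its own:
- monitor.read_t(): time.
- monitor.read_q(): joint angles.
- monitor.read_joint_velocities(): joint speeds.
- monitor.read_joint_torque(): joint torques, N m.
- monitor.read_ee_pos(): TCP position.
- monitor.read_eef_rot(): TCP orientation.
- monitor.read_force(): force on the tool from outside, world axes, zero at the start.
- monitor.read_ft_torque(): the same for the moment, N m.
- monitor.read_opening(): opening from 0.0 (shut) to 1.0 (fully open).
Only numpy, scipy, OpenCV 4.12 (cv2) and the standard library are available. Lean on these libraries where they do the work, as an engineer would, in place of code of your own. Each camera call takes 0.05 s, during which the arm holds its last target.

### The job

A freshly cemented heel lift lies in the press: lower the loose upper die over the two locating pins until it lies flush on the lower die, and let go of it. Then swing the press arm round to its stop over the die, press the black knob down until the top of the brass bush stands on the green band of the stem (about 20 mm down, neither short of the green nor into the red), and keep it there: hold for three seconds and finish with the robot still holding it. Leave the rub block, tape measure and thinner bottle where they stand.

Things in the scene. Friction and masses are not known exactly. Their poses are not given: they have to be found in the camera images.
- press: Green swing-arm bench press, fixed. Origin on the table under the centre of its lower die, x from the die towards the column, z up. Base 275 x 110 x 15 mm, from x = -75 to +200 mm. Lower die: grey alloy block 124 (x) x 54 mm, top 40 mm above the table, a black D-shaped heel lift flush in it. Column at x = +140 mm, 30 mm thick, 174 mm high; the arm's hub round it is 50 mm in diameter.
- nest (a point): Centre of the lower die's top face, 40 mm above the table, axes as the press. Two steel locating pins of 10 mm diameter stand on this face at x = -46 and +46 mm, y = 0, rising 22 mm above it; the uppermost 8 mm taper to a bullet nose. The seated upper die has its origin here.
- upper_die: Loose, lying flat on the bench at the left, 0.2 to 0.45 kg: grey alloy plate 116 x 50 x 12 mm (x, y, z), origin at the centre of its underside, z up; through holes of 12 mm at x = -46 and +46 mm, y = 0; either way round fits. On it a dark thrust block, 44 (x) x 30 (y) mm, 12 to 44 mm above the underside, to be gripped across y from above; steel disc of 24 mm diameter on top, to 46 mm.
- swing_arm (a joint): Angle of the arm about the column (rad): 0 = at its stop, head over the die; grows as it swings clear to the press's +y side (left), up to 1.9. It stays where left (friction 0.12 N m). At angle a the head (38 mm in diameter) with knob and plunger stands, in the press frame, at x = 140 - 140 cos a, y = 140 sin a mm. Beam and head lie 110 to 165 mm above the table.
- column_axis (a point): Point on the column's axis (axis of the arm), 140 mm above the table and 140 mm behind the die centre, axes as the press.
- plunger (a joint): Travel of the knob and stem (m): 0 = up, grows downwards to 0.030; springs back when let go. About 5 N to start; at 0.012 the foot meets the seated upper die and a second spring comes in (3 N + 0.8 N/mm), about 18 N in all at 0.020. The brass bush's top edge stands on the green band from 0.017 to 0.023; below green the stem is bare steel, above it red.
- knob_top (a point): Centre of the top of the black palm knob, 222 mm above the table when up. The knob is round, 42 mm in diameter, 23 mm high, its underside 34 mm above the top of the brass bush (which is 165 mm above the table) when up; the stem is 17 mm thick. It can be gripped across its sides or pushed from above.
- plunger_foot: Steel foot under the arm's head, 24 mm in diameter; origin at the centre of its underside, 98 mm above the table when the knob is up, 12 mm clear of the seated upper die.
- rub_block: Bystander: yellowish crepe rubber block 45 x 70 x 32 mm, right of the press.
- tape_measure: Bystander: yellow tape measure 58 x 73 x 35 mm, behind the place where the upper die lies.
- thinner_bottle: Bystander: white squeeze bottle with a red nozzle cap, 53 mm thick, 140 mm high, at the left.

How it is judged (in metres and radians):
On the way, in this order (a step that is already met when the one before it is completed fails the run):
1. the upper die is lowered over the pins, still in the fingers (less than 8 mm above flush) (z of upper_die in the frame of nest below 0.008 m and horizontal distance between upper_die and nest below 0.004 m and contact force between the fingers and upper_die above 0.3 N), for 0.05 s.
2. the upper die lies flush on the pins and is let go (z of upper_die in the frame of nest below 0.002 m and horizontal distance between upper_die and nest below 0.003 m and angle between upper_die's own z axis and vertical below 0.03 rad and contact force between the fingers and upper_die below 0.1 N), for 0.2 s.
3. the arm is swung to its stop over the die (value of joint swing_arm below 0.05 rad), for 0.1 s.
4. the knob is held on the green band for three seconds (value of joint plunger between 0.017 and 0.023 m and value of joint swing_arm below 0.05 rad and contact force between plunger_foot and upper_die above 4 N), for 3 s.
At the end, for the whole second after the job is handed in: Upper die flush over both pins (2 mm high, 3 mm sideways, 0.03 rad tilt, square to the press), not touched by the fingers; arm within 0.05 rad of its stop; knob still kept 17 to 23 mm down, on the green band, the foot pushing the die with over 4 N; bystanders within 30 mm (all of step 2 and all of step 4 and z of upper_die in the frame of nest above -0.003 m and angle between the x axis of upper_die and the x axis of press, either way round below 0.06 rad); the arm keeps its last pose, push and grip.
It fails at once if a bystander is shifted by more than 30 mm (distance of any of rub_block, tape_measure, thinner_bottle from where it was at the start of the episode above 0.03 m).
It also fails if it takes over 72 s, if anything falls off the work surface, if the arm or the gripper's body presses on something with over 40 N, if the wrist force passes 120 N, or if a joint passes its speed limit or range.

## Working session

There is one attempt and no reset: what is moved stays moved. The work goes in short steps, each a Python script; the robot and the scene stay as the last script left them, time stands still between calls to the robot, and variables do not carry over. Pictures are saved under pics/ and viewed, and the job is handed in when it is done.

```bash
ls; mkdir -p pics
python3 - <<'E'
from cell import env, claw, solver, camera, get_calibration, job, monitor
import cv2
print(monitor.read_t())
for n in ("scene","side","wrist"):
    c=get_calibration(n); print(n,c)
    cv2.imwrite(f"pics/{n}0.png",camera(n))
print(monitor.read_eef_rot(),monitor.read_t())
E
```

```text
pics
0.0
scene {'intrinsics': array([[458.41199624,   0.        , 320.2614089 ],
       [  0.        , 458.41199624, 241.25388881],
       [  0.        ,   0.        ,   1.        ]]), 'k1': -0.11809064993507326, 'pose': array([[ 7.31195039e-01,  4.77030440e-01, -4.87643081e-01,
         1.05568309e+03],
       [ 6.82166836e-01, -5.09750194e-01,  5.24216699e-01,
        -5.16143543e+02],
       [ 1.49116780e-03, -7.15958587e-01, -6.98141159e-01,
         8.73248366e+02],
       [ 0.00000000e+00,  0.00000000e+00,  0.00000000e+00,
         1.00000000e+00]])}
side {'intrinsics': array([[528.32033938,   0.        , 320.97308912],
       [  0.        , 528.32033938, 245.78852905],
       [  0.        ,   0.        ,   1.        ]]), 'k1': -0.14016301085316152, 'pose': array([[ 9.99442213e-01,  7.95808035e-03, -3.24335126e-02,
         6.02777447e+02],
       [ 3.19459165e-02, -5.10862642e-01,  8.59068576e-01,
        -1.22459771e+03],
       [-9.73253318e-03, -8.59625517e-01, -5.10831918e-01,
         9.26614981e+02],
       [ 0.00000000e+00,  0.00000000e+00,  0.00000000e+00,
         1.00000000e+00]])}
wrist {'intrinsics': array([[389.28619107,   0.        , 314.55690082],
       [  0.        , 389.28619107, 232.97965862],
       [  0.        ,   0.        ,   1.        ]]), 'k1': -0.0055347879591833024, 'pose': array([[ 9.99995414e-01,  2.76293155e-03, -1.24032969e-03,
         6.51323447e+02],
       [ 2.25812928e-03, -9.53122655e-01, -3.02575784e-01,
         7.75595869e+01],
       [-2.01818250e-03,  3.02571596e-01, -9.53124523e-01,
         3.73165569e+02],
       [ 0.00000000e+00,  0.00000000e+00,  0.00000000e+00,
         1.00000000e+00]])}
[-1.57088935e+00  1.14748637e-03  1.03540027e-03] 0.15
```

View pics/scene0.png

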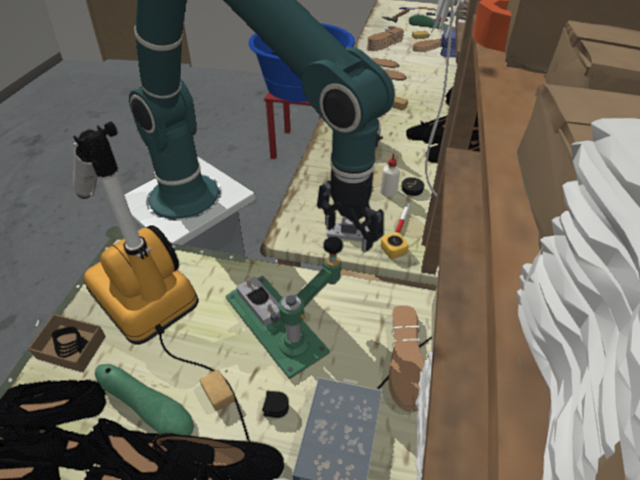

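View pics/side0.png

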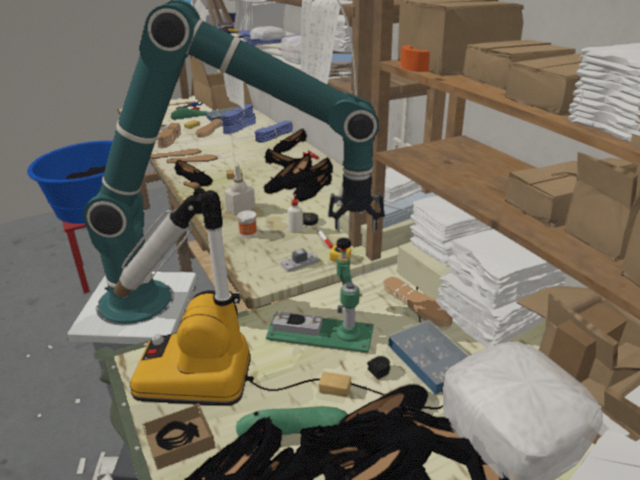

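View pics/wrist0.png

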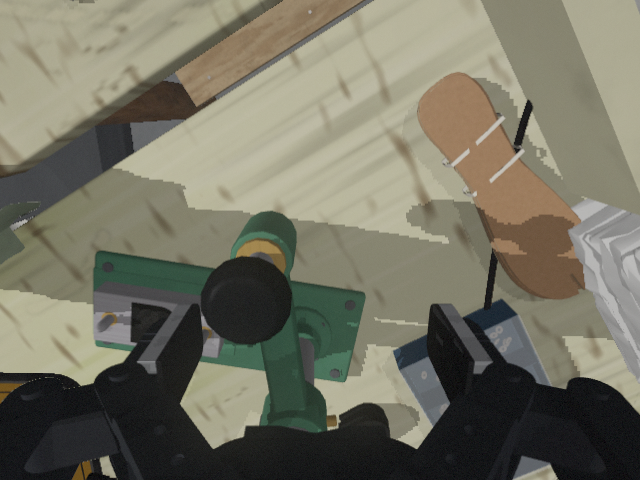

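Run:
```python
import cv2
w=cv2.imread("pics/wrist0.png"); cv2.imwrite("pics/w0a.png",cv2.resize(w[200:400,70:390],None,fx=2.5,fy=2.5,interpolation=cv2.INTER_CUBIC))
s=cv2.imread("pics/side0.png"); cv2.imwrite("pics/s0a.png",cv2.resize(s[180:370,240:400],None,fx=4,fy=3.1,interpolation=cv2.INTER_CUBIC))
```

```text
(no output)
```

View pics/w0a.png

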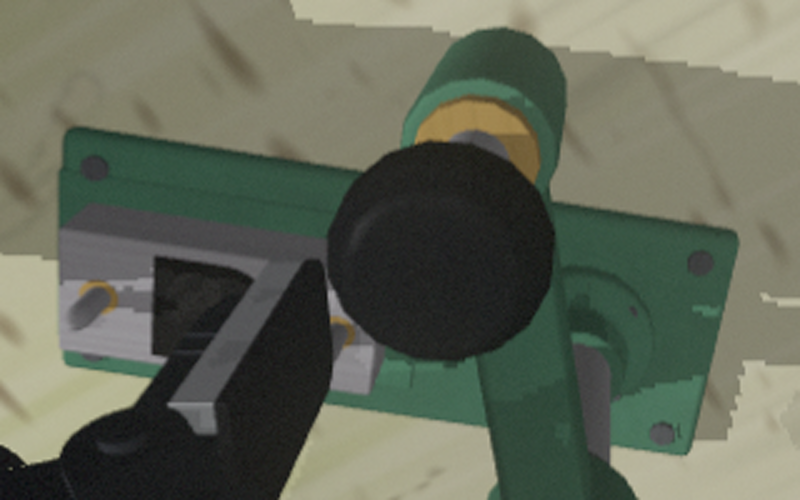

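View pics/s0a.png

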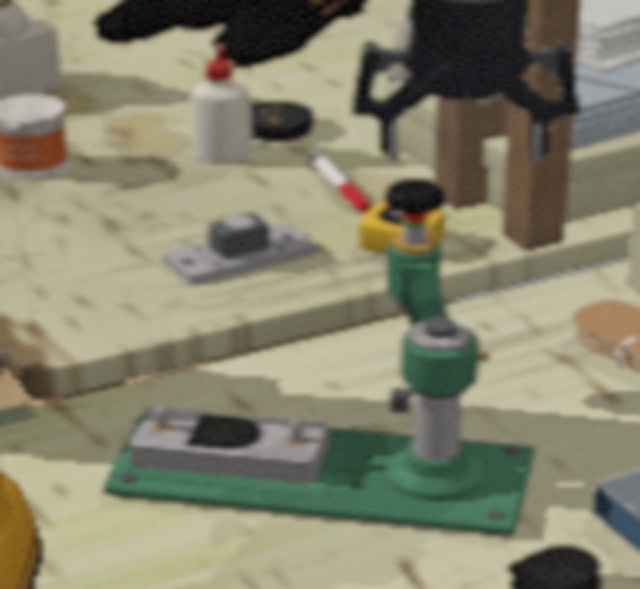

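```bash
cat > h.py <<'E'
import numpy as np, cv2
from scipy.optimize import least_squares
from scipy.spatial.transform import Rotation as R
def proj(c,P):
    P=np.atleast_2d(np.asarray(P,float)); T=np.linalg.inv(c["pose"])
    r,_=cv2.Rodrigues(T[:3,:3])
    return cv2.projectPoints(P,r,T[:3,3],c["intrinsics"],np.array([c["k1"],0,0,0]))[0].reshape(-1,2)
def ray(c,uv,z):
    n=cv2.undistortPointsIter(np.array([[uv]],float),c["intrinsics"],np.array([c["k1"],0,0,0]),None,None,(3,50,1e-9))[0,0] if hasattr(cv2,'undistortPointsIter') else cv2.undistortPoints(np.array([[uv]],float),c["intrinsics"],np.array([c["k1"],0,0,0]))[0,0]
    d=c["pose"][:3,:3]@np.array([n[0],n[1],1]); o=c["pose"][:3,3]
    return o+d*(z-o[2])/d[2]
def place(p,L):  # p=x,y,yaw
    L=np.atleast_2d(np.asarray(L,float)); c,s=np.cos(p[2]),np.sin(p[2])
    return np.c_[p[0]+c*L[:,0]-s*L[:,1],p[1]+s*L[:,0]+c*L[:,1],L[:,2]]
def fit(obs,p0):  # obs list of (calib, local pts, pixels)
    f=lambda p: np.concatenate([(proj(c,place(p,L))-np.array(px)).ravel() for c,L,px in obs])
    s=least_squares(f,p0); return s.x,s.fun.reshape(-1,2)
E
python3 - <<'E'
from h import *
from cell import get_calibration
import pickle
cs={n:get_calibration(n) for n in("scene","side","wrist")}; pickle.dump(cs,open("c0.pkl","wb"))
w,s=cs["wrist"],cs["side"]
for uv in [(96,252),(365,294),(345,382)]: print(ray(w,uv,15))
A=(w,[(-75,55,15),(200,55,15),(200,-55,15)],[(96,252),(365,294),(345,382)])
B=(s,[(-75,-55,15),(200,-55,15),(200,55,15)],[(267,339.7),(368.2,351.6),(373.8,325)])
for o in([A],[B],[A,B]):
    p,r=fit(o,[550,0,0]); print(p); print(r.round(1))
print("pin tip",proj(w,place(p,[(-46,0,62),(46,0,62),(-46,0,40)])))
for uv,z in [((281,263),12),((287,271),12),((319.5,259),12),((312.5,253.5),12)]: print(ray(s,uv,z))
E
```

```text
[436.0496959  -56.41146513  15.        ]
[ 702.39803801 -101.08855266   15.        ]
[ 684.86972237 -208.07853951   15.        ]
[ 4.98070363e+02 -1.22504609e+02 -1.65839394e-01]
[[-3.  -0.5]
 [ 2.   0.2]
 [ 1.2  1.3]]
[ 4.96310389e+02 -1.29820239e+02 -1.58647311e-01]
[[-2.  -0.6]
 [ 1.5  0.3]
 [ 0.5 -0.3]]
[ 4.97842368e+02 -1.23033810e+02 -1.65647472e-01]
[[-3.1 -0. ]
 [ 1.7  0.6]
 [ 1.   1.7]
 [-1.2 -2.4]
 [ 1.7 -1.2]
 [ 1.  -1.5]]
pin tip [[ 97.21511746 330.55693028]
 [197.73716795 345.33769068]
 [109.3118227  318.26998077]]
[419.44755819 203.07483635  12.        ]
[442.87205921 156.80888479  12.        ]
[542.60282932 229.36819375  12.        ]
[518.26465324 263.15528668  12.        ]
```

```bash
cat >> h.py <<'E'
def rot(yawdeg): return (R.from_euler('z',yawdeg,degrees=True)*R.from_euler('x',-90,degrees=True)).as_rotvec()
E
python3 - <<'E'
from h import *
from cell import *
import pickle
s=get_calibration("side")
print("bottle",ray(s,(295,230),0),"tape",ray(s,(340,258),0))
for p,y in [((481,213,200),126),((481,213,200),-54),((481,213,40),126),((498,-123,60),80.5),((498,-123,60),-99.5),((481,213,40),-54)]:
    q=solver.solve_ik(list(p),list(rot(y))); print(y,None if q is None else np.round(q,2))
env.move_pose([481,213,200],list(rot(126)))
c=get_calibration("wrist"); pickle.dump(c,open("c1.pkl","wb"))
cv2.imwrite("pics/w1.png",camera("wrist")); cv2.imwrite("pics/scene1.png",camera("scene"))
print(monitor.read_t(),monitor.read_ee_pos(),monitor.read_eef_rot(),rot(126))
E
```

```text
bottle [446.32805748 444.06982035   0.        ] tape [609.32691929 255.74849506   0.        ]
126 [-0.03  0.36 -0.54  1.91  0.22  0.94  1.52]
-54 [-0.54  0.3   0.07  1.94 -0.03  0.91 -1.4 ]
126 [-0.13  0.6  -0.44  2.    0.42  0.63  1.35]
80.5 [ 0.38  0.51 -0.25  2.04  0.21  0.61  1.39]
-99.5 [-0.08  0.51  0.31  2.07 -0.27  0.6  -1.32]
-54 [-0.55  0.55  0.09  2.03 -0.08  0.57 -1.35]
1.65 [481.65424539 212.36015314 199.99023553] [-0.84515111 -1.65374302  1.65377243] [-0.84332607 -1.65512061  1.65512061]
```

View pics/w1.png

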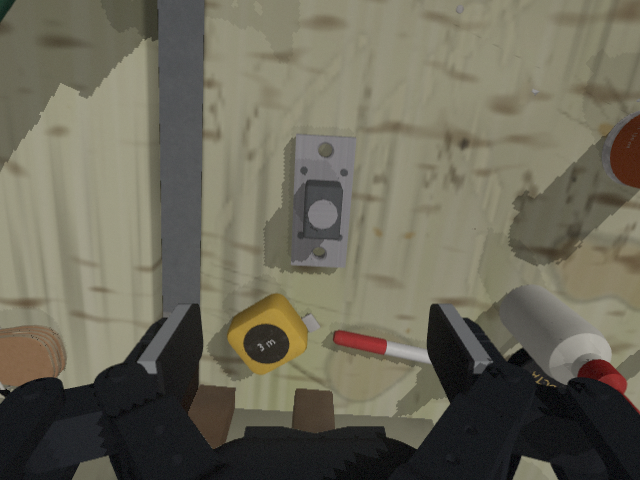

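Run:
```python
from h import *
import pickle
c=pickle.load(open("c1.pkl","rb"))
for uv,z in [((326,150),12),((319,252),12),((322,214),46),((296,134),12),((355,138),12),((346,268),12),((290,266),12)]: print(ray(c,uv,z).round(1))
im=cv2.imread("pics/w1.png"); cv2.imwrite("pics/w1a.png",cv2.resize(im[120:280,240:400],None,fx=3.7,fy=3.7,interpolation=cv2.INTER_CUBIC))
```

```text
[440.9 193.9  12. ]
[517.6 242.8  12. ]
[480.5 218.1  46. ]
[445.1 166.2  12. ]
[419.  207.5  12. ]
[515.7 272.1  12. ]
[544.3 229.4  12. ]
```

View pics/w1a.png

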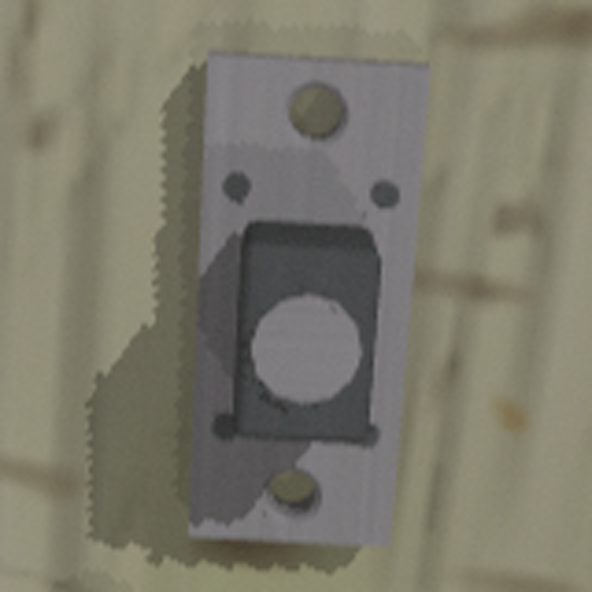

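Run:
```python
from h import *
import pickle
c=pickle.load(open("c1.pkl","rb"))
L=[(-58,-25,12),(-58,25,12),(58,25,12),(58,-25,12),(-46,0,12),(46,0,12),(0,0,46)]
px=[(296.8,134.1),(355.7,137.6),(344.9,267.3),(291.4,265.1),(326,149.7),(320.3,252.4),(323,214.3)]
p,r=fit([(c,L,px)],[481,217,.55]); print(p,np.degrees(p[2])); print(r.round(1))
```

```text
[479.98691212 218.8495534    0.57544861] 32.97077679966299
[[-0.6 -0.1]
 [ 0.9 -0.3]
 [ 0.9 -0.2]
 [-0.1 -0.7]
 [-0.4  0.7]
 [-1.   1.1]
 [ 0.2 -0.3]]
```

Run:
```python
from h import *
from cell import *
import pickle
env.move_pose([498,-123,250],list(rot(80.5)))
c=get_calibration("wrist"); pickle.dump(c,open("c2.pkl","wb"))
im=camera("wrist"); cv2.imwrite("pics/w2.png",im)
print(monitor.read_t(),monitor.read_ee_pos(),monitor.read_q().round(2) if hasattr(monitor.read_q(),'round') else monitor.read_q())
cv2.imwrite("pics/scene2.png",camera("scene"))
```

```text
2.9833 [ 498.31302943 -121.06317353  249.78856993] [ 0.45  0.24 -0.32  1.9   0.09  1.02  1.5 ]
```

View pics/w2.png

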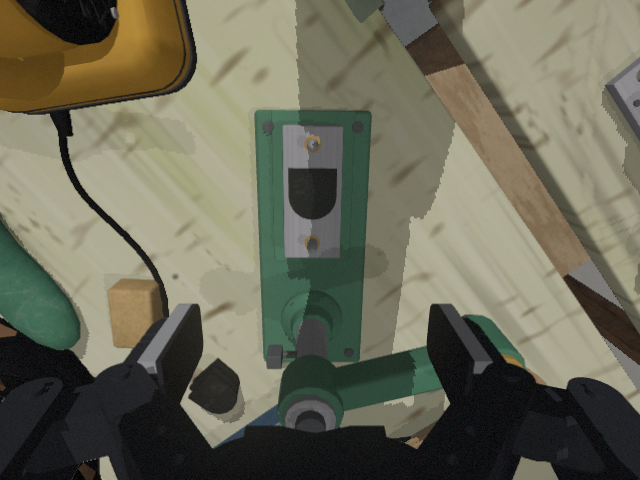

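Run:
```python
import cv2
im=cv2.imread("pics/w2.png"); cv2.imwrite("pics/w2a.png",cv2.resize(im[100:270,240:390],None,fx=3.5,fy=3.5,interpolation=cv2.INTER_CUBIC))
```

```text
(no output)
```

View pics/w2a.png

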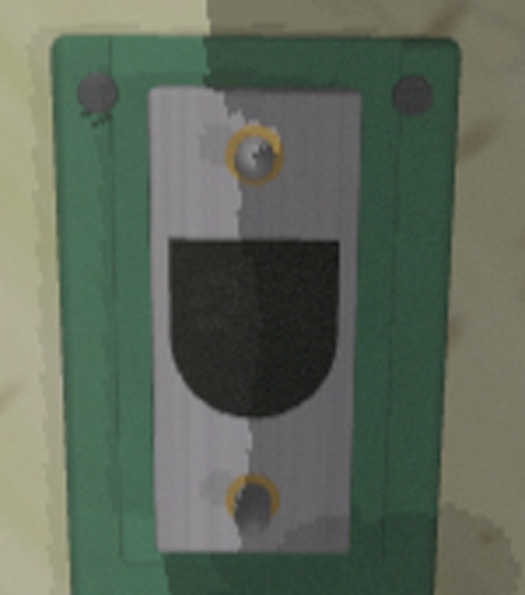

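Run:
```python
from h import *
import pickle
c=pickle.load(open("c2.pkl","rb"))
L=[(-62,-27,40),(-62,27,40),(62,27,40),(62,-27,40),(-46,0,40),(46,0,40)]
px=[(282.3,125.1),(343.4,126.3),(340,257.7),(284.9,257.7),(312.9,144.3),(312.3,242.6)]
p,r=fit([(c,L,px)],[498,-123,-.16]); print(p,np.degrees(p[2])); print(r.round(1))
print(proj(c,place(p,[(-46,0,62),(46,0,62),(-75,55,15),(-75,-55,15)])))
```

```text
[ 4.97432624e+02 -1.22078599e+02 -1.66412786e-01] -9.53475029551321
[[-0.3  0.3]
 [ 0.4 -0.6]
 [ 0.2  0.5]
 [-0.4  0.2]
 [-0.  -0.1]
 [ 0.1 -0.2]]
[[312.76538933 146.4707631 ]
 [312.29991014 250.34266441]
 [372.49255749 110.33087352]
 [253.6373197  109.59076207]]
```

Run:
```python
from h import *
from cell import *
import pickle
o=list(rot(123))
env.move_pose([480,218.8,120],o); env.dwell(.3)
print(monitor.read_ee_pos())
env.move_straight([480,218.8,17],v=120); env.dwell(.3)
print(monitor.read_ee_pos(),monitor.read_force())
claw.move_gripper(0.0,60)
print(monitor.read_opening(),monitor.read_force(),monitor.read_ee_pos())
c=get_calibration("wrist"); pickle.dump(c,open("c3.pkl","wb"))
cv2.imwrite("pics/w3.png",camera("wrist")); cv2.imwrite("pics/side3.png",camera("side"))
print(monitor.read_t())
```

```text
[480.50518153 218.05407731 120.28797039]
[480.30395571 218.82320494  17.47472734] [0.69604819 0.86484518 0.74886056]
0.34140075511491785 [ 9.16831295e-04 -2.15669662e+00  2.77559013e+00] [480.25310879 218.72525815  17.21758877]
6.6583
```

View pics/w3.png

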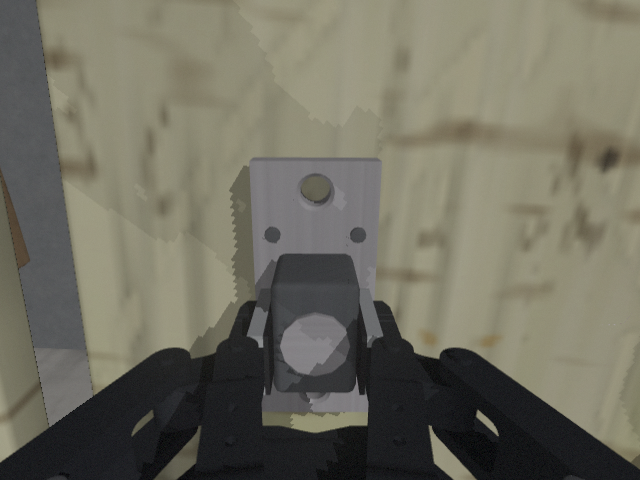

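Run:
```python
from h import *
import pickle
c=pickle.load(open("c3.pkl","rb"))
L=[(-58,-25,12),(-58,25,12),(-46,0,12),(0,0,46)]
px=[(250,158),(382,158),(316,187),(315,345)]
p,r=fit([(c,L,px)],[481,217,.55]); print(p,np.degrees(p[2])); print(r.round(1))
t=np.array([480.25,218.73]);d=np.array([p[0],p[1]])-t
a=np.radians(123);print("offset in tool x, and camera dir(z)",d@[np.cos(a),np.sin(a)],d@[-np.sin(a),np.cos(a)])
```

```text
[479.76410723 218.1264249    0.573365  ] 32.85139479305656
[[-0.6 -0.6]
 [ 0.5  0. ]
 [-0.2  2.2]
 [ 0.3 -1.6]]
offset in tool x, and camera dir(z) -0.24156450527371093 0.7362345259323239
```

```bash
cat >> h.py <<'E'
NEST=np.array([497.43,-122.08]); YAW=-0.16641; PYD=np.degrees(YAW)
def pw(x,y):
    q=place((NEST[0],NEST[1],YAW),[(x,y,0)])[0]; return q[:2]
E
python3 - <<'E'
from h import *
from cell import *
import pickle
w0=pickle.load(open("c0.pkl","rb"))["wrist"]
k=ray(w0,(246,300),222)[:2]-NEST; c,s=np.cos(YAW),np.sin(YAW)
kx,ky=c*k[0]+s*k[1],-s*k[0]+c*k[1]; print("knob press frame",kx,ky,"angle",np.degrees(np.arctan2(ky,140-kx)),np.hypot(ky,140-kx))
env.move_straight([480.2,218.7,150],v=150)
print(monitor.read_opening(),monitor.read_force())
t=pw(0.25,0.24); o=list(rot(90+PYD))
env.move_pose([t[0],t[1],150],o)
env.move_straight([t[0],t[1],90],v=100); env.dwell(.3)
print(t,monitor.read_ee_pos(),rot(90+PYD),monitor.read_eef_rot(),monitor.read_force())
pickle.dump(get_calibration("wrist"),open("c4.pkl","wb"))
cv2.imwrite("pics/w4.png",camera("wrist")); cv2.imwrite("pics/side4.png",camera("side"))
cv2.imwrite("pics/scene4.png",camera("scene"))
print(monitor.read_t())
E
python3 - <<'E'
import cv2
a=cv2.imread("pics/scene4.png")[200:400,180:380]; b=cv2.imread("pics/side4.png")[230:370,240:400]
cv2.imwrite("pics/m4.png",cv2.hconcat([cv2.resize(a,(400,400)),cv2.resize(b,(400,400))]))
E
```

```text
knob press frame 102.4684724515852 140.08995160809326 angle 75.00208423852398 145.03037647912015
0.338566935064218 [-0.44239767 -0.43858749 -4.38369231]
[ 497.71630077 -121.88472617] [ 498.01860309 -122.03634179   90.51118085] [-1.28331085 -1.08573799  1.08573799] [-1.28429252 -1.08619107  1.08530887] [ 0.32333528  0.51699482 -3.81004401]
10.175
```

View pics/m4.png

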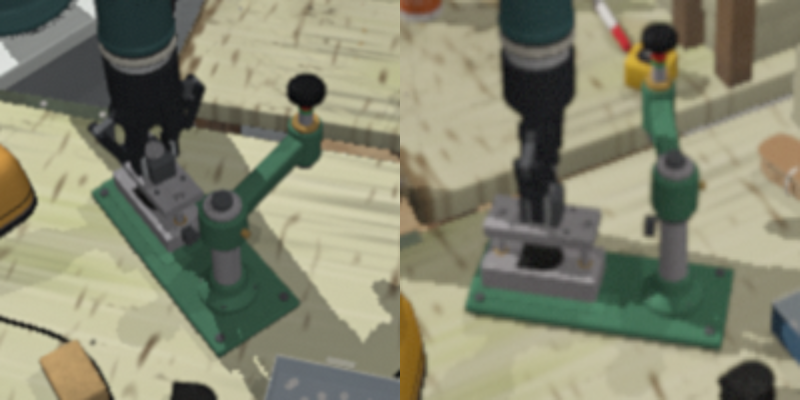

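View pics/w4.png

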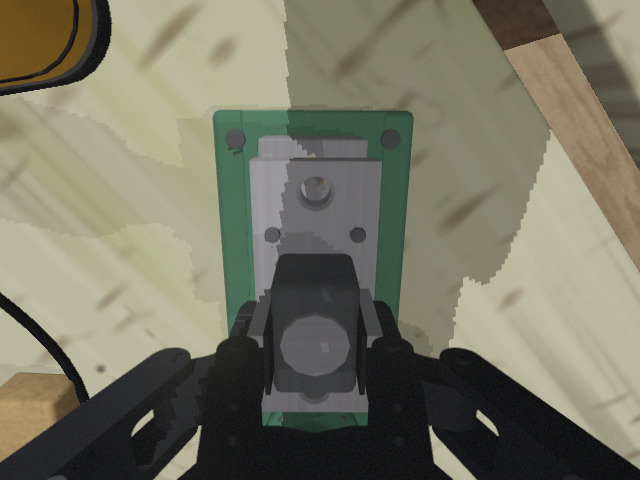

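Run:
```python
from h import *
import pickle
c=pickle.load(open("c4.pkl","rb"))
def loc(p):
    k=p[:2]-NEST;C,s=np.cos(YAW),np.sin(YAW);return np.round([C*k[0]+s*k[1],-s*k[0]+C*k[1]],2)
z=90.5-17.2
for uv,zz in[((258,137),40),((368,137),40),((250,158),z+12),((382,158),z+12),((316,187),z+12),((315,345),z+46)]:print(uv,loc(ray(c,uv,zz)))
im=cv2.imread("pics/w4.png"); cv2.imwrite("pics/w4a.png",cv2.resize(im[100:220,210:420],None,fx=3.8,fy=3.8,interpolation=cv2.INTER_CUBIC))
```

```text
(258, 137) [-62.6 -26.7]
(368, 137) [-62.71  26.44]
(250, 158) [-57.92 -23.61]
(382, 158) [-58.03  25.99]
(316, 187) [-46.95   1.22]
(315, 345) [0.52 0.93]
```

View pics/w4a.png

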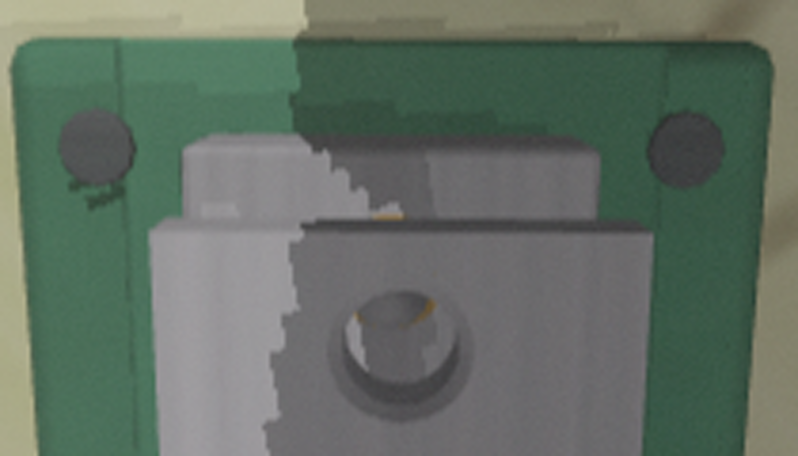

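Run:
```python
from h import *
from cell import *
t=pw(0.0,-0.7)
env.move_straight([t[0],t[1],82],v=60); env.dwell(.2)
print(monitor.read_ee_pos(),monitor.read_force())
g=env.move_straight([t[0],t[1],59.5],v=25,guard=10)
print(g,monitor.read_ee_pos(),monitor.read_force(),monitor.read_ft_torque(),monitor.read_t())
cv2.imwrite("pics/w5.png",camera("wrist"))
```

```text
[ 497.40017739 -122.74159195   82.0160915 ] [-0.11061153  0.01397772 -4.45913982]
False [ 497.43820939 -122.77781771   59.6201394 ] [-0.19243245 -0.05713857 -3.96275253] [ 0.02965486  0.0286673  -0.019624  ] 11.7083
```

View pics/w5.png

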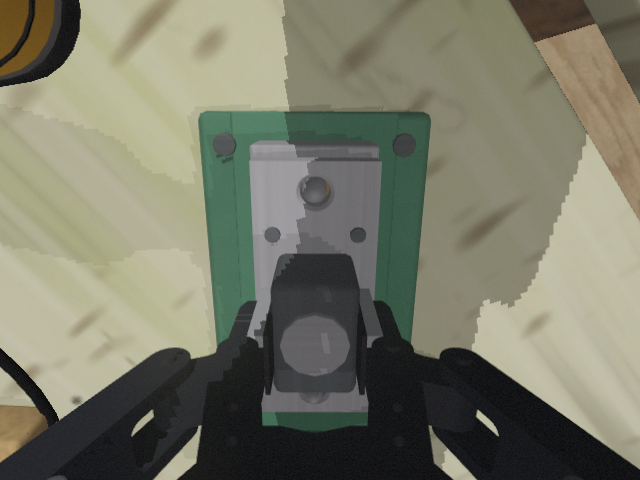

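Run:
```python
from h import *
from cell import *
t=pw(0.0,-0.7)
g=env.move_straight([t[0],t[1],56.6],v=15,guard=6); env.dwell(.15)
print(g,monitor.read_ee_pos(),monitor.read_force())
claw.move_gripper(0.75); env.dwell(.3)
print(monitor.read_force(),monitor.read_opening())
env.move_straight([t[0],t[1],180],v=150); env.dwell(.2)
import pickle
pickle.dump(get_calibration("wrist"),open("c6.pkl","wb"))
cv2.imwrite("pics/w6.png",camera("wrist"));cv2.imwrite("pics/side6.png",camera("side"))
print(monitor.read_t())
a=cv2.imread("pics/side6.png")[230:370,240:400]
b=cv2.imread("pics/w6.png")
cv2.imwrite("pics/m6.png",cv2.hconcat([cv2.resize(a,(320,280)),cv2.resize(b,(480,360))[:280]]))
```

```text
True [ 497.69671212 -122.89406426   57.1945034 ] [0.28716924 0.33853523 5.48959655]
[-0.1567272  -0.16378416 -0.83783381] 0.7494321330705478
14.1667
```

View pics/m6.png

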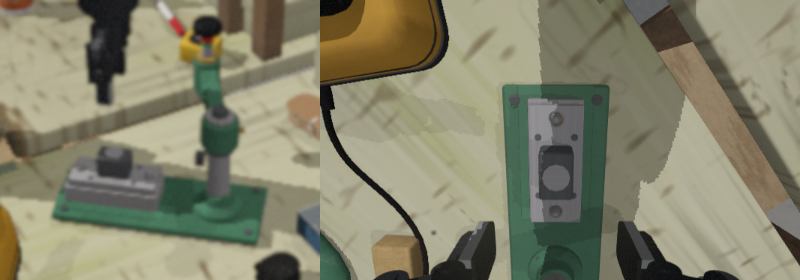

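Run:
```python
from h import *
from cell import *
import pickle
t=pw(104,135); 
env.move_straight([*pw(0,0),290],v=200)
env.move_pose([t[0],t[1],290],list(rot(15+PYD))); env.dwell(.3)
pickle.dump(get_calibration("wrist"),open("c7.pkl","wb"))
cv2.imwrite("pics/w7.png",camera("wrist"))
print(monitor.read_t(),monitor.read_ee_pos(),t,monitor.read_q())
```

```text
16.5917 [622.30866007  -6.45699546 290.16576214] [622.35512834  -6.17179361] [ 0.17126036  0.39109065 -0.28535374  1.59536897  0.11678784  1.17168082
 -0.04405645]
```

View pics/w7.png

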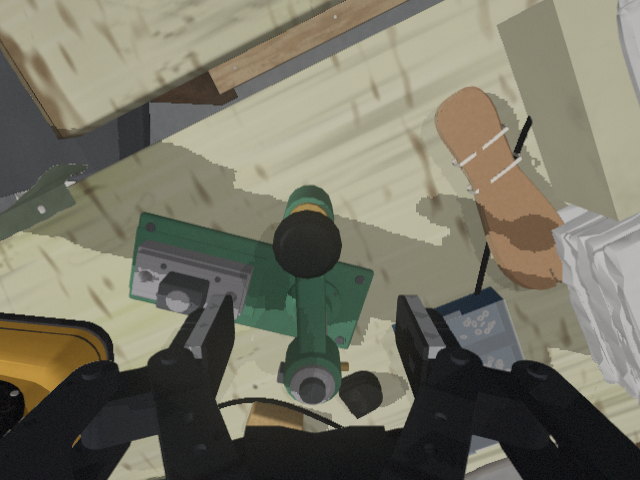

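Run:
```python
from h import *
import pickle
c=pickle.load(open("c7.pkl","rb"))
def loc(p):
    k=p[:2]-NEST;C,s=np.cos(YAW),np.sin(YAW);return np.round([C*k[0]+s*k[1],-s*k[0]+C*k[1]],2)
print(loc(ray(c,(307,246),214)),loc(ray(c,(313,390),174)),loc(ray(c,(307,246),214)))
for a in(70,75,80):
    a=np.radians(a); print(proj(c,np.r_[pw(140-140*np.cos(a),140*np.sin(a)),216]))
```

```text
[101.33 133.71] [140.05   2.76] [101.33 133.71]
[[290.93677096 246.61585776]]
[[311.57731539 245.80406537]]
[[332.21810462 246.69179859]]
```

Run:
```python
from h import *
from cell import *
import pickle
def pose(deg,r=140):
    a=np.radians(deg); return pw(140-r*np.cos(a),r*np.sin(a)), list(rot(90-deg+PYD))
claw.move_gripper(1.0)
p,o=pose(74)
env.move_straight([*p,290],o,v=100)
g=env.move_straight([*p,192],v=120,guard=8); print(g,monitor.read_ee_pos())
claw.move_gripper(0.7,20); print(monitor.read_opening(),monitor.read_force())
for d in (62,50,38,26,14):
    p,o=pose(d); g=env.move_straight([*p,192],o,v=70,guard=12)
    print(d,g,monitor.read_force(),monitor.read_t())
    if g: break
pickle.dump(get_calibration("wrist"),open("c8.pkl","wb"))
cv2.imwrite("pics/w8.png",camera("wrist")); cv2.imwrite("pics/scene8.png",camera("scene"))
```

```text
False [620.34759915  -6.06809853 192.81142469]
0.7009674291680463 [ 0.22595377  0.26680518 -0.04435747]
62 False [ 0.31505938 -0.43381511  0.78282354] 19.1083
50 False [ 0.59705795 -0.55849145  0.13363835] 19.675
38 False [ 0.23225307 -0.24095926  0.32685539] 20.2417
26 False [ 0.01116698  0.17187472 -0.43154721] 20.8083
14 False [0.34703251 0.2740734  0.08212058] 21.375
```

View pics/w8.png

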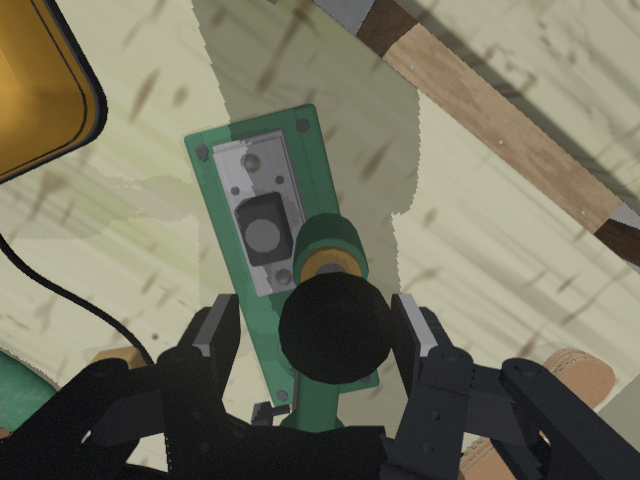

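View pics/scene8.png

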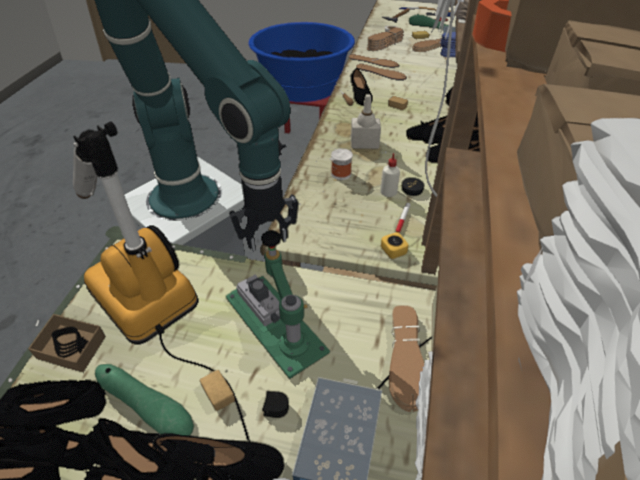

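Run:
```python
from h import *
from cell import *
import pickle
def pose(deg,r=140):
    a=np.radians(deg); return pw(140-r*np.cos(a),r*np.sin(a)), list(rot(90-deg+PYD))
p,o=pose(4); print(env.move_straight([*p,192],o,v=50,guard=10))
p,_=pose(-9)
g=env.move_straight([*p,192],v=25,guard=5); env.dwell(.2)
e=monitor.read_ee_pos();k=np.array(e[:2])-NEST;C,s=np.cos(YAW),np.sin(YAW)
print(g,monitor.read_force(),monitor.read_t(),[C*k[0]+s*k[1],-s*k[0]+C*k[1]],e)
pickle.dump(get_calibration("wrist"),open("c9.pkl","wb"))
cv2.imwrite("pics/w9.png",camera("wrist")); cv2.imwrite("pics/scene9.png",camera("scene"))
```

```text
False
True [1.78324072 1.01290096 0.14676704] 23.1583 [np.float64(0.6622514534000812), np.float64(-10.620914088606426)] [ 496.32382271 -132.66389176  191.34938246]
```

View pics/w9.png

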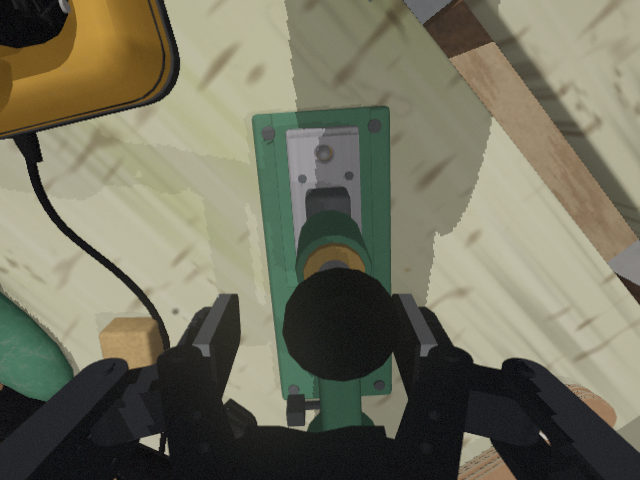

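Run:
```python
from h import *
import pickle
c=pickle.load(open("c9.pkl","rb"))
def loc(p):
    k=p[:2]-NEST;C,s=np.cos(YAW),np.sin(YAW);return np.round([C*k[0]+s*k[1],-s*k[0]+C*k[1]],2)
print(loc(ray(c,(341,324),213)))
im=cv2.imread("pics/scene9.png")[220:360,200:340]; cv2.imwrite("pics/s9.png",cv2.resize(im,(560,560)))
```

```text
[-2.47 -0.32]
```

View pics/s9.png

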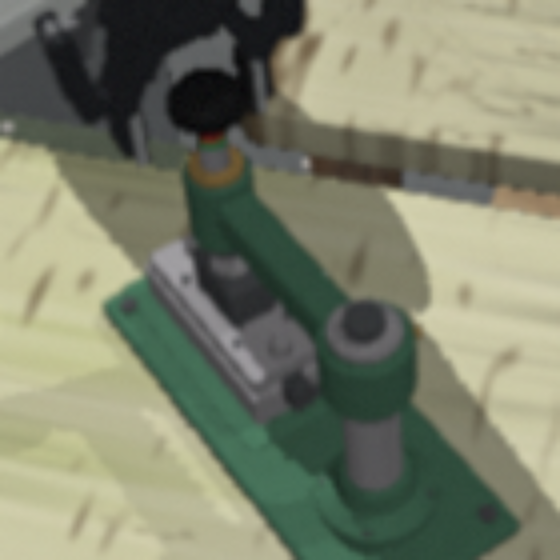

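Run:
```python
from h import *
from cell import *
p=pw(-1,0)
env.move_straight([*p,192],v=40); 
env.move_straight([*p,262],v=120)
claw.move_gripper(0.0,40); print(monitor.read_opening())
g=env.move_straight([*p,232],v=80,guard=5); env.dwell(.2); print(g,monitor.read_force(),monitor.read_ee_pos())
g=env.move_straight([*p,212],v=12,guard=2.5); 
print(g,monitor.read_force(),monitor.read_ee_pos(),monitor.read_t())
cv2.imwrite("pics/scene10.png",camera("scene")); cv2.imwrite("pics/side10.png",camera("side"))
a=cv2.imread("pics/scene10.png")[220:340,200:320];b=cv2.imread("pics/side10.png")[220:340,260:380]
cv2.imwrite("pics/m10.png",cv2.hconcat([cv2.resize(a,(400,400)),cv2.resize(b,(400,400))]))
```

```text
-0.0015436247813737734
False [ 0.02971626 -0.18263817  0.22582981] [ 496.79100769 -121.95606389  232.48321716]
True [-0.21819679  0.09352725  5.87238167] [ 496.45210101 -121.93927063  221.4922062 ] 26.6667
```

View pics/m10.png

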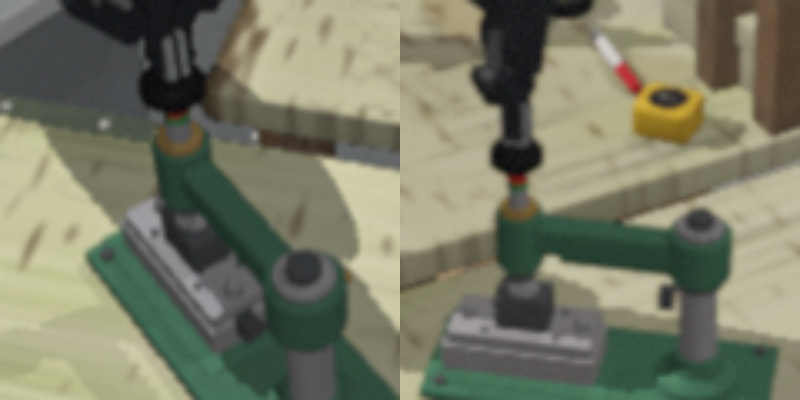

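Run:
```python
from h import *
from cell import *
p=pw(-1,0)
for z in(212,206,202):
    g=env.move_straight([*p,z],v=15); env.dwell(.15); print(z,monitor.read_force(),monitor.read_ee_pos(),monitor.read_t())
cv2.imwrite("pics/scene11.png",camera("scene")); cv2.imwrite("pics/side11.png",camera("side"))
a=cv2.imread("pics/scene11.png")[220:310,210:300];b=cv2.imread("pics/side11.png")[240:330,260:350]
cv2.imwrite("pics/m11.png",cv2.hconcat([cv2.resize(a,(400,400)),cv2.resize(b,(400,400))]))
```

```text
212 [-1.71528341  0.17466589  7.71313206] [ 496.49318352 -121.96016451  212.64278028] 27.6667
206 [-4.59045604  1.34546431 12.04284665] [ 496.555587   -121.99623764  207.41599846] 28.3667
202 [-6.06010636  0.93900894 15.98889102] [ 496.64028858 -121.95778604  203.89042491] 28.9333
```

View pics/m11.png

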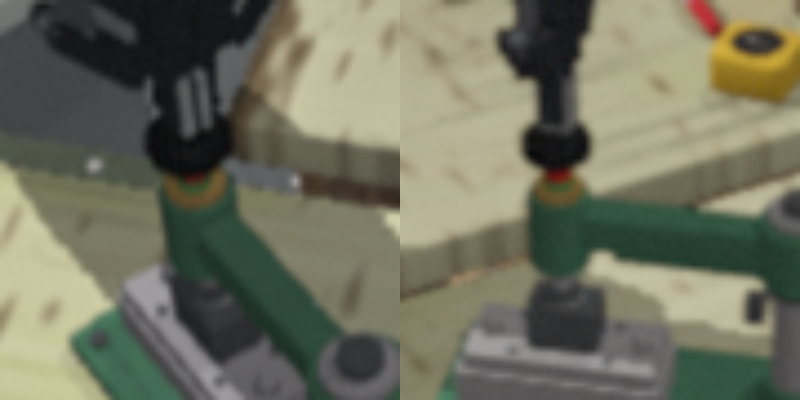

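Run:
```python
from h import *
from cell import *
p=pw(-1,0)
env.move_straight([*p,199.8],v=10); env.dwell(.5); print(monitor.read_force(),monitor.read_ee_pos(),monitor.read_t())
env.dwell(1.0); print(monitor.read_force(),monitor.read_ee_pos(),monitor.read_t())
cv2.imwrite("pics/scene12.png",camera("scene")); cv2.imwrite("pics/side12.png",camera("side"))
a=cv2.imread("pics/scene12.png")[235:275,230:270];b=cv2.imread("pics/side12.png")[260:300,275:315]
cv2.imwrite("pics/m12.png",cv2.hconcat([cv2.resize(x,(400,400),interpolation=cv2.INTER_CUBIC) for x in(a,b)]))
```

```text
[-6.29951536  1.16175143 17.64713613] [ 496.64014928 -121.95330161  201.91188019] 29.9
[-6.11293937  0.65441869 17.4939172 ] [ 496.63425324 -121.96033681  201.90214478] 30.9
```

View pics/m12.png

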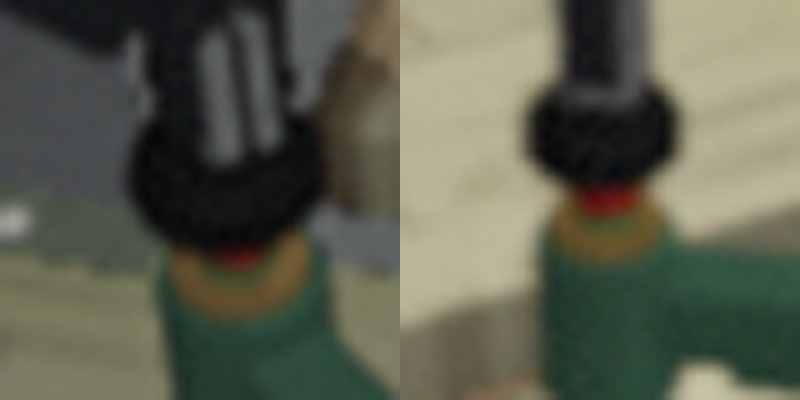

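View pics/side12.png

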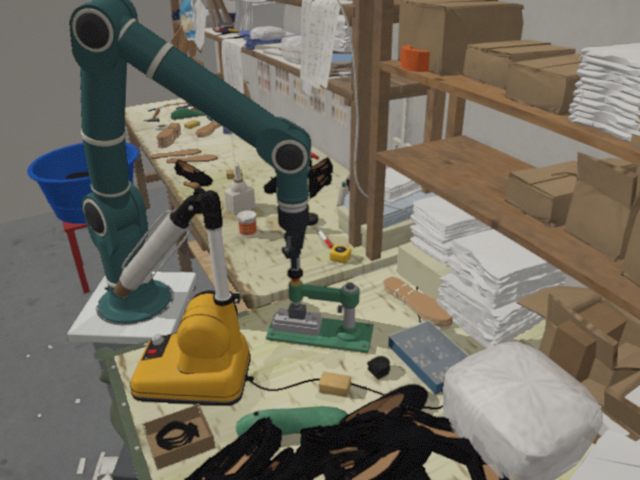

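Run:
```python
from cell import *
env.dwell(3.0); print(monitor.read_force(),monitor.read_ee_pos(),monitor.read_t())
job.job_done()
```

```text
[-6.58545443  1.30369259 18.2873513 ] [ 496.6378702  -121.97378883  201.91448555] 34.0
the job is handed in; nothing more can be done
```

The job is handed in at 34 s of the 72 s allowed; no verdict was reported. The upper die is seated, the arm is at its stop, and the robot is still pressing the knob.

- **Upper die:** I gripped it by the thrust block and lowered it over both pins. It made contact at the height expected for flush, and I let it go. The pictures afterwards show it flat and square on the lower die.
- **Swing arm:** I pushed it round by the knob with the open fingers until the force rose at the stop. The knob then measured about 0.3 mm sideways from its expected place over the die. Along the arm the same picture read 2.5 mm off, which I did not follow up.
- **Knob:** I pressed it with the closed fingertips, meeting its top at about 221.5–222 mm. It was held at 201.9 mm, about 20 mm down, for over 4 s, with 17.5–18.3 N upward on the tool.
- **Green band:** Both camera pictures show a green sliver at the bush edge with red above it. They are coarse, so the travel figure is the firmer evidence.

A sideways force of about 6 N remained on the tool while pressing, but its position stayed steady. The robot touched none of the bystanders, and I saw none of them moved in the pictures. I did not measure their positions.

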